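# Lay out the stamping place beside the calculator

## Robot

A 6-joint arm with a two-finger parallel gripper is mounted at the origin on a cart in front of the work surface, level with it; the furniture and walls round the work are solid. World frame = base frame: x ahead of the robot, y to its left, z up, the work surface at z = 0. Lengths are in m, angles in rad, forces in N, time in s.
With the tool pointing down it reaches from about 0.225 to 0.875 m from the base axis. Payload 3.4 kg.
Tool frame: the origin (TCP) lies at the very end of the fingers, on their centre line; the grasp point (between the pads) lies 19 mm behind it; z points along the fingers, y is the line along which they close (so a half turn about z gives the same grasp; the last joint's range is limited). The gripper opens to 85 mm and grips with 20 to 120 N. Pads are 22 mm wide; open, the fingers measure 114 mm over their backs; the gripper's body (76 mm by 85 mm) begins 54 mm behind the grasp point. The pads swing forward as they close: fully open they stand 13 mm farther back than shut.
Start: joints at [1.048, 0.276, 1.505, -0, 1.361, -0.121], TCP at [0.225, 0.529, 0.231] pointing down, gripper open.
Joint ranges: [-2.89, 2.89], [-0.75, 2.08], [0.22, 2.7], [-1.18, 4.32], [0.11, 2.71], [-2.7, 2.7]. Speed limits (rad/s): [2.57, 2.57, 3.14, 3.14, 3.14, 3.14].

## Interface

Orientations are given as a unit quaternion [w, x, y, z].
In Python, from rig import manip, get_image, camera_info gives the robot as it stands. The module is installed in compiled form; this text tells all that it offers.
- The arm moves only by the shell command python3 -m crank 'ROWS' [FORCE]. ROWS is a JSON object of lists of equal length, an entry for each row: "translation": the shift along the tool's x, y, z in mm, a list of three; "roll": the turn about the tool's z in rad; "fingers": the opening, from 0 (shut) to 1 (fully open). A call has 1 to 8 rows; each row shifts and turns the commanded pose from where the row before left it, along the tool's axes as they then stand; what a row does not reach is not made up. A row lasts 1/10 s, in which the tool goes at most 50 mm and 8.59 degrees, less where a joint would pass 70% of its speed; a pose out of reach is approached as far as the arm can. A call is refused whole if a number of a shift passes 50 or a number of a turn 0.15, either way. A call with a gripper value outside its range is refused whole. The fingers move at their own pace and stop on an object; FORCE is the grip in N (left out, the last holds). Time passes only in rows, so rows that do not move let the fingers close. It gives the time, the measured TCP pose, the force, the opening and the grip force at its end, in the units of the state.
- manip.get_state(): the state, without advancing time (a new reading comes with each control period).
- get_image(name): name is "side" or "top"; returns the picture (480x640x3 uint8, blue, green, red); there is no depth.
- camera_info(name): a dict with "mtx" (3x3 intrinsics, pixels), "D" ([k1, k2, p1, p2, k3] as OpenCV has them; the pictures are not rectified), "rvec" (rotation vector, rad) and "tvec" (3), from world to camera coordinates, as OpenCV has them. Camera axes: x right, y down, z forward; pixel columns grow to the right and rows downward; lengths in m; the calibration is good to about 2 mm. A picture is of the moment at which its call begins. camera_info takes no time and is no camera call.
- manip.sign_off(): hands the job in; it is judged then, once.
The state is a dict: "clock": time; "qpos": joint angles; "qd": joint speeds; "effort": joint torques, N m; "position": TCP position; "ee_rot": TCP orientation; "contact_force": force on the tool from outside, world axes, zero at the start; "moment": the same for the moment, N m; "width": finger opening in m; "gripper_force": force on a finger pad.
Only numpy, scipy, OpenCV 4.12 (cv2) and the standard library are available. Lean on these libraries where they do the work, as an engineer would, in place of code of your own. Each camera call takes 0.05 s, during which the arm holds its last target. There are 200 camera calls.

## Task

Lay out the stamping place beside the calculator: set the closed ink pad on the counter to the calculator's right, level with it, long sides parallel to the calculator's and 6 cm of clear counter between the two, then stand the glue stick in the middle of that gap and the rubber stamp upright on the middle of the ink pad's lid. Lay the tape roll flat straight behind the ink pad, in line with its long direction and 2 cm from its far short edge. Do not shift the stapler, the lighter or the coin dish.

Things in the scene. Friction and masses are not known exactly. Their poses are not given: they have to be found in the camera images.
- calculator: Dark grey pocket calculator lying on the counter, 118 x 69 x 13 mm; does not move. Origin: centre of its underside. x runs along its long side from the keypad end to the display end and points roughly away from the robot (its yaw is within 0.3 rad); y points to its left, so its right side is -y; z up. Left, right, behind (towards +x) and level are meant along these axes.
- ink_pad: Closed flat blue tin stamp pad with a pale label on the lid, 60 (its x) x 91 (its y, the long direction) x 17 mm high, about 0.07 kg, loose; the lid stays shut, the flat lid top is 16.5 mm above the underside. Origin: centre of its underside. Can be gripped across its 60 mm width. Either way round is right.
- rubber_stamp: Wooden rubber stamp standing upright, 73 mm high, about 0.06 kg: rectangular base 24 (x) x 44 (y) mm, 18 mm high, above it a turned round reddish handle up to 24 mm across. Origin: centre of its underside, z up through the handle.
- glue_stick: Glue stick standing upright, 26 mm diameter, 91 mm high, white body with a green cap, about 0.035 kg. Origin: centre of its underside, z up.
- tape_roll: Roll of black adhesive tape lying flat, about 60 mm outside diameter, 19 mm high, about 0.05 kg; its middle can be taken as solid. Stamp, glue stick and roll start to the right, only some 4 cm or more away from a large shop scale (a fixed solid box). Origin: centre of its underside, z up. Can be gripped across its outside.
- stapler: Bystander: red and black desk stapler, 32 x 136 x 41 mm, loose, at the far side. Origin: centre of its underside. Leave it.
- lighter: Bystander: small blue pocket lighter lying flat, 79 x 24 x 12 mm, loose. Origin: centre of its underside. Leave it.
- coin_dish: Bystander: round brown change dish, 148 mm across, 16 mm high, loose, near the front edge. Origin: centre of its underside. Leave it.
Things that resemble listed ones, but are neither listed nor needed, are in the scene too. There is more than one size of the glue_stick; the one meant has the size given above.

How it is judged:
By the outcome, as a careful person would: the job done as asked, in the order asked, and still so for the second after the job is handed in, with the robot touching nothing.
It also fails if it takes over 109 s, if anything falls off the work surface, if the arm or the gripper's body presses on something with over 40 N, if the wrist force passes 120 N, or if a joint passes its speed limit or range.

## Working session

There is one attempt and no reset: what is moved stays moved. The work goes in short steps, Python scripts to look and compute and a shell command to move; the robot and the scene stay as the last step left them, time stands still between calls to the robot, and variables do not carry over. Pictures are saved under pics/ and viewed, at most 17 in all, crops included, and the job is handed in when it is done.

```bash
mkdir -p pics
python3 - <<'E'
from rig import manip,get_image,camera_info
import cv2
for n in("top","side"):
    cv2.imwrite(f"pics/{n}0.png",get_image(n)); c=camera_info(n); print(n,c)
s=manip.get_state(); print(s)
E
```

```text
top {'mtx': array([[591.77996151,   0.        , 320.03531455],
       [  0.        , 591.77996151, 238.69206273],
       [  0.        ,   0.        ,   1.        ]]), 'D': array([-0.1929079,  0.       ,  0.       ,  0.       ,  0.       ]), 'rvec': array([ 2.17218917, -2.17347782,  0.17377959]), 'tvec': array([-0.24197869,  0.5095855 ,  0.8407039 ])}
side {'mtx': array([[532.64595703,   0.        , 319.68385245],
       [  0.        , 532.64595703, 239.96135026],
       [  0.        ,   0.        ,   1.        ]]), 'D': array([-0.04557641,  0.        ,  0.        ,  0.        ,  0.        ]), 'rvec': array([ 1.06170745,  2.33484273, -1.12290259]), 'tvec': array([ 0.51148663, -0.13911054,  1.1016971 ])}
{'clock': 0.1, 'qpos': array([ 1.04801673e+00,  2.76537498e-01,  1.50601975e+00, -2.85010052e-05,
        1.36067644e+00, -1.21015143e-01]), 'qd': array([ 0.00116285, -0.00075997, -0.00213954,  0.0007217 , -0.00065045,
        0.00111215]), 'effort': array([ 2.77917738e-03, -4.17697549e+01, -2.46404296e+01, -1.09212631e-04,
        5.75910788e-03, -2.93539870e-05]), 'position': array([0.22463611, 0.52879519, 0.23051766]), 'ee_rot': array([-2.46364579e-04,  1.99530905e-01,  9.79891190e-01, -7.82777970e-04]), 'contact_force': array([-0.73262733,  0.92902174,  0.14438848]), 'moment': array([-0.01261619, -0.06657043,  0.0237039 ]), 'gripper_force': 0.0, 'width': 0.0853724848208962}
```

View pics/top0.png

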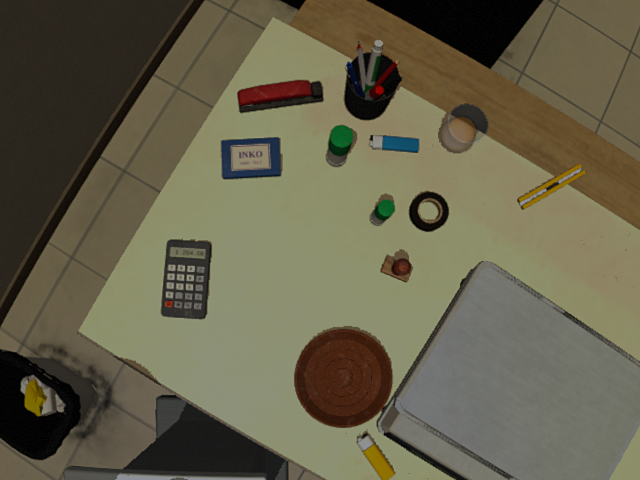

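View pics/side0.png

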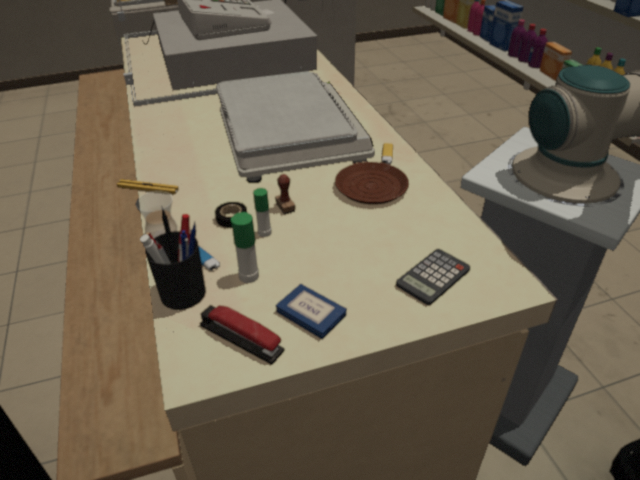

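The top view shows the calculator at about (187,279), ink pad (251,158), large green stick (340,140), small one (385,210), roll (429,211), stamp (398,267) and dish (343,377). The side view shows the same things from the far left. I'll enlarge both to pick points.

```bash
cat > h.py <<'E'
import numpy as np,cv2
from rig import manip,get_image,camera_info
C={n:camera_info(n) for n in("top","side")}
def ray(n,p):
    c=C[n];R=cv2.Rodrigues(c["rvec"])[0];u=cv2.undistortPoints(np.array([[p]],float),c["mtx"],c["D"])[0,0]
    return -R.T@c["tvec"],R.T@np.array([u[0],u[1],1.])
def onz(n,p,z):
    o,d=ray(n,p);return (o+d*(z-o[2])/d[2])[:2]
def tri(pt,ps):
    o1,d1=ray("top",pt);o2,d2=ray("side",ps)
    s=np.linalg.lstsq(np.c_[d1,-d2],o2-o1,rcond=None)[0]
    a=o1+s[0]*d1;b=o2+s[1]*d2;return (a+b)/2,np.linalg.norm(a-b)
def proj(n,P):
    c=C[n];return cv2.projectPoints(np.array(P,float).reshape(-1,3),c["rvec"],c["tvec"],c["mtx"],c["D"])[0][:,0]
def crop(im,x,y,w,h,k,f):
    cv2.imwrite(f,cv2.resize(im[y:y+h,x:x+w],None,fx=k,fy=k,interpolation=cv2.INTER_CUBIC))
E
python3 - <<'E'
from h import *
t=cv2.imread("pics/top0.png");s=cv2.imread("pics/side0.png")
crop(t,150,120,310,225,2.58,"pics/tc.png");crop(s,190,160,290,200,2.75,"pics/sc.png")
np.set_printoptions(precision=3,suppress=True)
for n,p in(("calc",(187,279)),("ink",(251,158)),("roll",(429,211)),("dish",(343,377))):print(n,onz("top",p,.015))
print("big",tri((341,133),(243,218)),"small",tri((386,206),(261,192)),"stamp",tri((402,265),(283,179)))
print(onz("top",(335,163),0),onz("top",(377,222),0),onz("top",(82,330),0),onz("top",(275,18),0))
for n in C:print(n,ray(n,(320,240))[0],proj(n,[.2246,.5288,.23]))
E
```

```text
calc [ 0.45  -0.042]
ink [ 0.638 -0.136]
roll [ 0.556 -0.412]
dish [ 0.304 -0.277]
big (array([ 0.644, -0.267,  0.121]), np.float64(0.004918013641489717)) small (array([ 0.548, -0.332,  0.09 ]), np.float64(0.004036168673916323)) stamp (array([ 0.468, -0.359,  0.066]), np.float64(0.0008841998914340508))
[ 0.634 -0.267] [ 0.54  -0.332] [0.371 0.126] [ 0.885 -0.169]
top [ 0.4   -0.212  0.906] [[-171.222  404.28 ]]
side [1.039 0.25  0.594] [[986.426 245.237]]
```

View pics/tc.png

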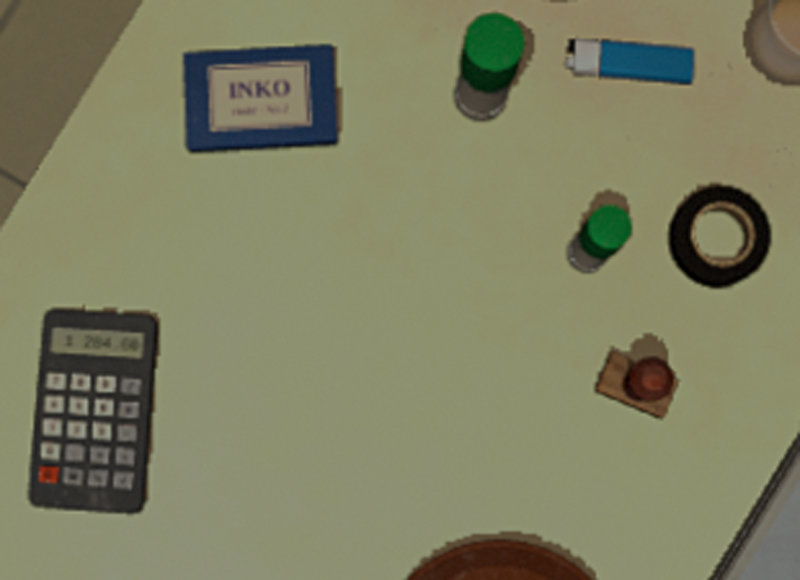

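View pics/sc.png

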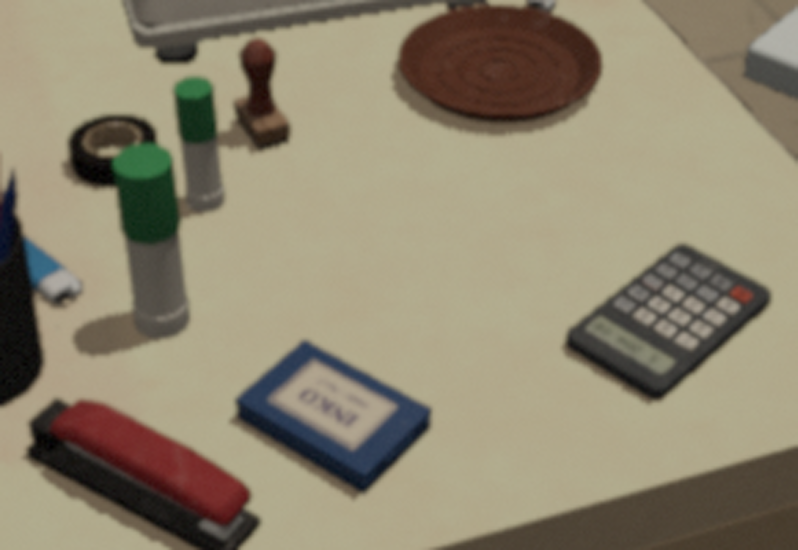

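The crops show clear corners of the ink pad and calculator, both sticks, the roll and the stamp base. The small stick triangulates to 90 mm, so it is the meant one (the other is 121 mm). Next step is poses.

```bash
cat >> h.py <<'E'
T=lambda p:(150+p[0]/2.58,120+p[1]/2.58)
S=lambda p:(190+p[0]/2.75,160+p[1]/2.75)
np.set_printoptions(precision=4,suppress=True)
E
python3 - <<'E'
from h import *
def rect(name,tp,sp,z):
    P=[tri(T(a),S(b)) for a,b in zip(tp,sp) if b]; print(name,"tri z",[round(float(p[0][2]),4) for p in P],"gap",[round(float(p[1]),4) for p in P], "xy",np.mean([p[0][:2] for p in P],0))
    Q=np.array([onz("top",T(a),z) for a in tp]);print(Q.mean(0),"sides",[round(float(np.linalg.norm(Q[i]-Q[i-1])),4) for i in range(4)])
    for i in range(4):
        d=Q[i]-Q[i-1];print("  ang",round(float(np.arctan2(d[1],d[0])),3),end="")
    print()
rect("ink",[(185,52),(335,45),(338,143),(190,151)],[(364,473),(238,402),(305,343),(430,410)],.0165)
rect("calc",[(47,310),(159,314),(145,513),(30,506)],[(657,386),(569,336),(683,244),(769,291)],.013)
print("roll",tri(T((720,235)),S((113,138))),onz("top",T((720,235)),.019))
print("glue cap",tri(T((607,229)),S((194,89))),onz("top",T((607,229)),.091), "base",onz("side",S((206,201)),0))
print("stamp knob",tri(T((654,379)),S((258,50))),onz("top",T((655,380)),.06))
rect("stampbase",[(614,347),(678,371),(664,418),(597,391)],[(265,135)]+[None]*3,.018)
rect("lighter",[(570,40),(694,47),(692,83),(566,73)],[None]*4 and [(64,290)]+[None]*3,.012)
E
```

```text
ink tri z [0.0167, 0.0126, 0.0114, 0.0125] gap [0.0018, 0.0042, 0.0012, 0.0009] xy [ 0.638  -0.1364]
[ 0.6378 -0.1373] sides [0.0615, 0.0906, 0.0607, 0.0884]
  ang 0.075  ang -1.523  ang -3.103  ang 1.627
calc tri z [0.012, 0.0081, 0.006, 0.0083] gap [0.0007, 0.006, 0.0036, 0.0019] xy [ 0.4501 -0.0395]
[ 0.4505 -0.0412] sides [0.1158, 0.0671, 0.1169, 0.0682]
  ang -0.065  ang -1.605  ang 3.086  ang 1.52
roll (array([ 0.5548, -0.4111,  0.0185]), np.float64(0.0001604949165465381)) [ 0.5547 -0.4111]
glue cap (array([ 0.5457, -0.3328,  0.0875]), np.float64(3.771783786725107e-05)) [ 0.5451 -0.3323] base [ 0.5463 -0.3316]
stamp knob (array([ 0.4645, -0.3603,  0.0653]), np.float64(0.0020132417362415246)) [ 0.465  -0.3626]
stampbase tri z [0.0153] gap [0.0094] xy [ 0.485  -0.3427]
[ 0.4672 -0.3601] sides [0.0279, 0.0405, 0.029, 0.0426]
  ang -0.384  ang -1.93  ang 2.831  ang 1.186
lighter tri z [0.0145] gap [0.0037] xy [ 0.6741 -0.322 ]
[ 0.6637 -0.3608] sides [0.0211, 0.0767, 0.023, 0.0776]
  ang -0.135  ang -1.612  ang 3.053  ang 1.504
```

```bash
cat >> h.py <<'E'
def plan(x,y,z,phi):
    s=manip.get_state();p=s["position"];w,a,b,c=s["ee_rot"]
    from scipy.spatial.transform import Rotation as R
    M=R.from_quat([a,b,c,w]).as_matrix();d=M.T@(np.array([x,y,z])-p)*1000
    cur=np.arctan2(M[1,1],M[0,1]);r=(cur-phi+np.pi/2)%np.pi-np.pi/2
    print("t",round(s["clock"],2),"pos",p,"phi",round(cur,3),"tilt",M[2,2].round(4),"w",round(s["width"],4),"| shift mm",d.round(1),"roll",round(r,3),"F",s["contact_force"].round(1),"q6",s["qpos"][5].round(2))
    D=M.T@np.array([x-p[0],y-p[1],0])
    c2,s2=np.cos(r),np.sin(r);e=np.array([[c2,s2],[-s2,c2]])@d[:2];print("   shift if rolled first",e.round(1))
E
python3 - <<'E'
from h import *
a=tri((485,263),(238,162));b=tri((385,412),(368,152));print("scale corners",a,b)
t=cv2.imread("pics/top0.png");hsv=cv2.cvtColor(t,cv2.COLOR_BGR2HSV)
m=np.zeros(t.shape[:2],np.uint8);m[232:325,155:218]=255
bg=np.median(t[330:350,200:250].reshape(-1,3),0)
d=np.abs(t.astype(float)-bg).sum(2);print(bg)
def fit(m,z):
    c=max(cv2.findContours(m,0,cv2.CHAIN_APPROX_NONE)[0],key=cv2.contourArea)
    q=np.array([onz("top",p,z) for p in c[:,0].astype(float)],np.float32)*1000
    r=cv2.minAreaRect(cv2.convexHull(q)); print(r)
    bx=cv2.boxPoints(r)
    print(bx.round(1).tolist())
k=((d>110)&(m>0)).astype(np.uint8)*255;fit(cv2.morphologyEx(k,cv2.MORPH_CLOSE,np.ones((5,5))),.011)
# long-edge lines: fit by rows
L=[];Rr=[]
for y in range(250,312,2):
    xs=np.where(k[y]>0)[0];L.append(onz("top",(xs[0]-.5,y),.013));Rr.append(onz("top",(xs[-1]+.5,y),.013))
for e in(L,Rr):
    p=np.polyfit(np.array(e)[:,0],np.array(e)[:,1],1);print("slope",p[0],"y at .45",np.polyval(p,.45))
m2=((hsv[...,0]>100)&(hsv[...,0]<130)&(hsv[...,1]>90)).astype(np.uint8)*255;m2[:,300:]=0;m2[:130]=0;m2[190:]=0
fit(cv2.morphologyEx(m2,cv2.MORPH_CLOSE,np.ones((5,5))),.014)
plan(.638,-.137,.12,.052)
E
```

```text
scale corners (array([ 0.4699, -0.4841,  0.0554]), np.float64(0.0038731238764635584)) (array([ 0.2515, -0.3322,  0.0377]), np.float64(0.01020081407166971))
[117. 145. 141.]
((452.11004638671875, -39.736419677734375), (71.12434387207031, 120.60315704345703), 86.18202209472656)
[[389.6000061035156, -71.19999694824219], [509.8999938964844, -79.19999694824219], [514.5999755859375, -8.300000190734863], [394.29998779296875, -0.20000000298023224]]
slope -0.0690878208246159 y at .45 -0.004505978129975243
slope -0.07077486550725465 y at .45 -0.07503079163727518
((638.824462890625, -135.472900390625), (60.452754974365234, 88.87041473388672), 3.3449292182922363)
[[606.0999755859375, -92.9000015258789], [611.2000122070312, -181.60000610351562], [671.5999755859375, -178.10000610351562], [666.4000244140625, -89.30000305175781]]
t 0.1 pos [0.2246 0.5288 0.2305] phi 1.169 tilt -1.0 w 0.0854 | shift mm [-640.8 -451.   111.1] roll 1.117 F [-0.7  0.9  0.1] q6 -0.12
   shift if rolled first [-686.2  378.3]
```

```bash
python3 -m crank '{"translation":[[0,0,0],[0,0,0],[0,0,0],[0,0,0],[0,0,0],[0,0,0],[0,0,0],[0,0,0]],"roll":[0.14,0.14,0.14,0.14,0.14,0.14,0.14,0.13],"fingers":[1,1,1,1,1,1,1,1]}' 60 >/dev/null
python3 -m crank '{"translation":[[-40,22,0],[-40,22,0],[-40,22,0],[-40,22,0],[-40,22,0],[-40,22,0],[-40,22,0],[-40,22,0]],"roll":[0,0,0,0,0,0,0,0],"fingers":[1,1,1,1,1,1,1,1]}'
python3 -m crank '{"translation":[[-40,22,0],[-40,22,0],[-40,22,0],[-40,22,0],[-40,22,0],[-40,22,0],[-40,22,0],[-40,22,0]],"roll":[0,0,0,0,0,0,0,0],"fingers":[1,1,1,1,1,1,1,1]}'
python3 -c "
from h import *
plan(.638,-.1365,.09,.055)"
```

```text
clock: 1.7
position: [0.4199, 0.2184, 0.2311]
ee_rot: [-0.0, 0.686, 0.728, -0.0]
contact_force: [1.9, 0.8, -0.1]
width: 0.0855
gripper_force: 0.0
clock: 2.5
position: [0.6145, -0.0906, 0.2308]
ee_rot: [-0.0, 0.686, 0.728, -0.0]
contact_force: [-0.6, -0.1, 0.3]
width: 0.0855
gripper_force: 0.0
t 2.5 pos [ 0.6145 -0.0906  0.2308] phi 0.059 tilt -1.0 w 0.0855 | shift mm [-47.3  20.9 140.8] roll 0.004 F [-0.6 -0.1  0.3] q6 -0.32
   shift if rolled first [-47.2  21.1]
```

```bash
python3 -m crank '{"translation":[[-24,10.5,20],[-23,10.5,30],[0,0,45],[0,0,45],[0,0,30],[0,0,0]],"roll":[0.004,0,0,0,0,0],"fingers":[1,1,1,1,1,1]}' >/dev/null
python3 - <<'E'
from h import *
plan(.638,-.1365,.002,.055)
t=get_image("top");s=get_image("side")
a=t[60:260,160:430];b=s[200:400,180:450]
cv2.imwrite("pics/p1.png",cv2.resize(np.vstack([a,b]),None,fx=1.45,fy=1.45,interpolation=cv2.INTER_CUBIC))
E
```

```text
t 3.1 pos [ 0.6335 -0.1335  0.0557] phi 0.055 tilt -0.9999 w 0.0857 | shift mm [-3.5  5.  53.7] roll -0.0 F [-0.3  0.7 -0.4] q6 -0.37
   shift if rolled first [-3.5  5. ]
```

View pics/p1.png

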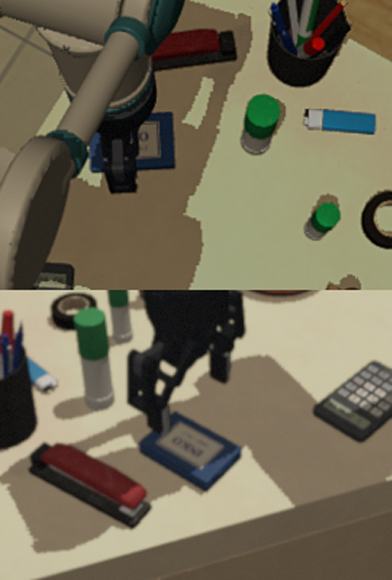

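The fingers straddle the pad across its short side, one beyond the far edge and one on the near side. I'll descend.

```bash
python3 -m crank '{"translation":[[-3.5,5,0],[0,0,20],[0,0,20],[0,0,13],[0,0,0]],"roll":[0,0,0,0,0],"fingers":[1,1,1,1,1]}'
python3 -c "
from h import *
plan(.638,-.1365,.002,.055)"
```

```text
clock: 3.7
position: [0.6428, -0.1378, 0.008]
ee_rot: [-0.0, 0.687, 0.726, -0.0]
contact_force: [-2.0, 0.7, 0.4]
width: 0.0852
gripper_force: 0.0
t 3.7 pos [ 0.6428 -0.1378  0.008 ] phi 0.055 tilt -1.0 w 0.0852 | shift mm [ 1.6 -4.7  6. ] roll 0.0 F [-2.   0.7  0.4] q6 -0.37
   shift if rolled first [ 1.6 -4.7]
```

```bash
python3 -m crank '{"translation":[[1.5,-4.5,3],[0,0,0],[0,0,0]],"roll":[0,0,0],"fingers":[1,1,1]}'
python3 -c "
from h import *
plan(.638,-.1365,.002,.055)"
python3 -m crank '{"translation":[[0,0,0],[0,0,0],[0,0,0],[0,0,0],[0,0,0],[0,0,0],[0,0,0],[0,0,0]],"roll":[0,0,0,0,0,0,0,0],"fingers":[0.5,0.5,0.5,0.5,0.5,0.5,0.5,0.5]}' 40
python3 -c "
from h import *
plan(.638,-.1365,.002,.055)"
```

```text
clock: 4.0
position: [0.6387, -0.1367, 0.0063]
ee_rot: [0.001, 0.687, 0.726, 0.0]
contact_force: [1.0, -0.4, 0.5]
width: 0.0853
gripper_force: 0.0
t 4.0 pos [ 0.6387 -0.1367  0.0063] phi 0.055 tilt -1.0 w 0.0853 | shift mm [ 0.3 -0.7  4.3] roll 0.0 F [ 1.  -0.4  0.5] q6 -0.37
   shift if rolled first [ 0.3 -0.7]
clock: 4.8
position: [0.6388, -0.1368, 0.0062]
ee_rot: [0.001, 0.687, 0.726, 0.0]
contact_force: [0.2, 0.2, 5.7]
width: 0.0586
gripper_force: 43.1
t 4.8 pos [ 0.6388 -0.1368  0.0062] phi 0.055 tilt -1.0 w 0.0586 | shift mm [ 0.3 -0.8  4.2] roll -0.0 F [0.2 0.2 5.7] q6 -0.37
   shift if rolled first [ 0.3 -0.8]
```

```bash
python3 -m crank '{"translation":[[0,0,-20],[0,0,-30],[-3,-39.4,0],[-3,-39.4,0],[-3,-39.4,0],[-3,-39.4,0],[-3,-39.4,0],[0,0,0]],"roll":[0,0,0,0,0,0,0,0],"fingers":[0.5,0.5,0.5,0.5,0.5,0.5,0.5,0.5]}'
python3 -m crank '{"translation":[[0,0,0],[0,0,0],[0,0,0],[0,0,0],[0,0,0],[0,0,0],[0,0,0],[0,0,0]],"roll":[-0.145,-0.145,-0.145,-0.145,-0.145,-0.145,-0.145,-0.145],"fingers":[0.5,0.5,0.5,0.5,0.5,0.5,0.5,0.5]}'>/dev/null
python3 -m crank '{"translation":[[0,0,0],[0,0,0],[0,0,0],[0,0,0]],"roll":[-0.145,-0.145,0,0],"fingers":[0.5,0.5,0.5,0.5]}'
python3 - <<'E'
from h import *
plan(.443,-.1632,.006,1.503)
t=get_image("top");s=get_image("side")
cv2.imwrite("pics/p2.png",np.hstack([cv2.resize(t[200:360,120:320],None,fx=2,fy=2),cv2.resize(s[200:360,290:490],None,fx=2,fy=2)]))
E
```

```text
clock: 5.6
position: [0.4355, -0.1606, 0.0543]
ee_rot: [-0.004, 0.688, 0.726, -0.001]
contact_force: [-0.4, 0.9, -0.3]
width: 0.0586
gripper_force: 43.6
clock: 6.8
position: [0.4427, -0.1624, 0.0551]
ee_rot: [0.0, 0.034, 0.999, 0.0]
contact_force: [-0.3, 0.2, 0.1]
width: 0.0593
gripper_force: 43.6
t 6.8 pos [ 0.4427 -0.1624  0.0551] phi 1.502 tilt -1.0 w 0.0593 | shift mm [-0.3 -0.8 49.1] roll -0.001 F [-0.3  0.2  0.1] q6 -2.0
   shift if rolled first [-0.3 -0.8]
```

View pics/p2.png

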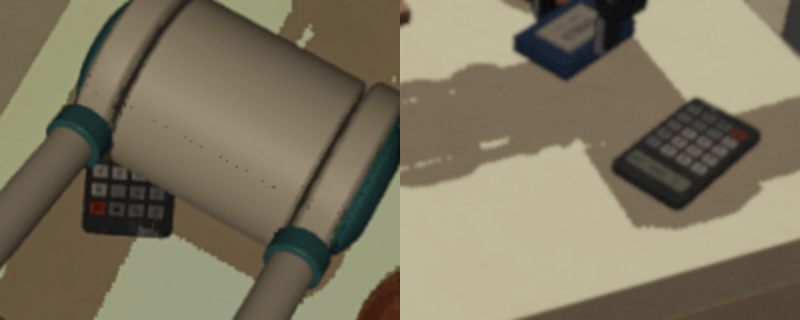

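The pad hangs level in the fingers, to the right of the calculator. I'll lower it, release and back off.

```bash
python3 -m crank '{"translation":[[-0.3,-0.8,15],[0,0,15],[0,0,10],[0,0,5],[0,0,3],[0,0,0],[0,0,0]],"roll":[0,0,0,0,0,0,0],"fingers":[0.5,0.5,0.5,0.5,0.5,0.5,0.5]}'
python3 -m crank '{"translation":[[0,0,0],[0,0,0],[0,0,0],[0,0,0],[0,0,0],[0,0,0]],"roll":[0,0,0,0,0,0],"fingers":[1,1,1,1,1,1]}'
python3 -m crank '{"translation":[[0,0,-30],[0,0,-50],[0,0,-40],[-10,-45,-10],[-10,-45,0],[-10,-45,0],[-10,-45,0],[-10,-30,0]],"roll":[0,0,0,0,0,0,0,0],"fingers":[1,1,1,1,1,1,1,1]}'
python3 - <<'E'
from h import *
plan(.5455,-.332,.2,-.068)
t=get_image("top");s=get_image("side");cv2.imwrite("pics/t3f.png",t);cv2.imwrite("pics/s3f.png",s)
cv2.imwrite("pics/p3.png",np.hstack([cv2.resize(t[200:400,150:350],None,fx=2,fy=2),cv2.resize(s[160:360,290:490],None,fx=2,fy=2)]))
E
```

```text
clock: 7.6
position: [0.443, -0.1634, 0.0076]
ee_rot: [0.0, 0.033, 0.999, -0.0]
contact_force: [-0.1, -0.4, -0.0]
width: 0.0589
gripper_force: 43.6
clock: 8.2
position: [0.4427, -0.1632, 0.0073]
ee_rot: [0.0, 0.033, 0.999, 0.0]
contact_force: [1.1, 0.1, -0.1]
width: 0.0855
gripper_force: 0.0
clock: 9.0
position: [0.4787, -0.3793, 0.1372]
ee_rot: [0.0, 0.034, 0.999, -0.001]
contact_force: [0.6, 0.0, -0.1]
width: 0.085
gripper_force: 0.0
t 9.0 pos [ 0.4787 -0.3793  0.1372] phi 1.503 tilt -1.0 w 0.085 | shift mm [-63.5  51.6 -62.9] roll -1.57 F [ 0.6  0.  -0.1] q6 -2.29
   shift if rolled first [-51.7 -63.5]
```

View pics/p3.png

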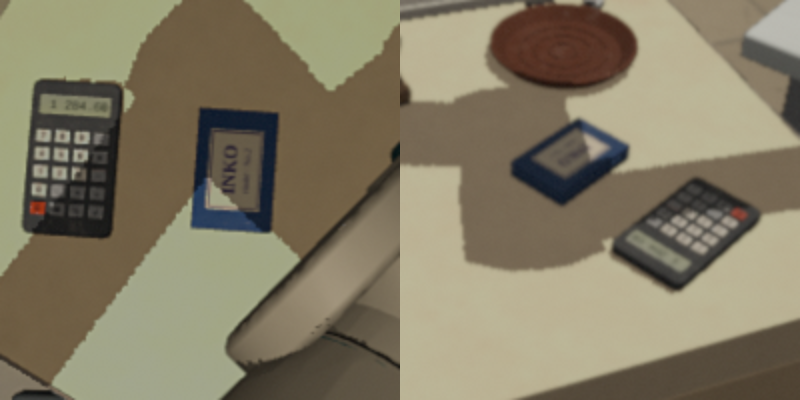

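The pad sits flat right of the calculator, corners at about (199,108), (279,113), (271,232), (192,227) in the left crop.

Run:
```python
from h import *
t=cv2.imread("pics/t3f.png");h=cv2.cvtColor(t,cv2.COLOR_BGR2HSV)
m=((h[...,0]>100)&(h[...,0]<130)&(h[...,1]>100)).astype(np.uint8)*255
k=np.zeros_like(m);k[248:322,240:295]=m[248:322,240:295];k=cv2.morphologyEx(k,cv2.MORPH_CLOSE,np.ones((25,25)))
c=max(cv2.findContours(k,0,cv2.CHAIN_APPROX_NONE)[0],key=cv2.contourArea)
q=np.array([onz("top",p,.0165) for p in c[:,0].astype(float)],np.float32)*1000
r=cv2.minAreaRect(q);print(r)
Y=np.array(r[0])/1000
X=np.mean([onz("top",(150+a/2,200+b/2),.0165) for a,b in[(199,108),(279,113),(271,232),(192,227)]],0);print("by hand",X)
K=[onz("top",(150+a/2,200+b/2),.013) for a,b in[(36,80),(123,84),(111,238),(23,232)]];print("calc",np.mean(K,0),[np.arctan2(*(K[i]-K[j])[::-1]) for i,j in((0,3),(1,2))])
u=np.array([np.cos(-.068),np.sin(-.068)]);v=np.array([-u[1],u[0]])
for P in(X,Y):
    for c in(np.array([.4515,-.039]),np.mean(K,0)):print("rel",(P-c)@u,(P-c)@v)
```

```text
((442.3482971191406, -163.02410888671875), (57.93118667602539, 88.28607940673828), 86.25984191894531)
by hand [ 0.4419 -0.1641]
calc [ 0.4505 -0.0407] [np.float64(-0.06397691029289337), np.float64(-0.06289240990338248)]
rel -0.001031944183598997 -0.1254337503642544
rel -0.00012333226802689612 -0.12366411011615139
rel -0.000703410913654938 -0.12435931193059388
rel 0.00020520100191716295 -0.1225896716824909
```

```bash
python3 -m crank '{"translation":[[0,0,0],[0,0,0],[0,0,0],[0,0,0],[0,0,0],[0,0,0],[0,0,0],[0,0,0]],"roll":[0.143,0.143,0.143,0.143,0.143,0.143,0.143,0.143],"fingers":[0.8,0.8,0.8,0.8,0.8,0.8,0.8,0.8]}' >/dev/null
python3 -m crank '{"translation":[[0,0,0],[0,0,0],[0,0,0],[25,32,0],[26,31,0],[0,0,0],[0,0,0],[0,0,0]],"roll":[0.143,0.143,0.141,0,0,0,0,0],"fingers":[0.7,0.7,0.7,0.7,0.7,0.7,0.7,0.7]}' >/dev/null
python3 - <<'E'
from h import *
plan(.5455,-.332,.028,-.068)
s=get_image("side");t=get_image("top")
cv2.imwrite("pics/p4.png",np.hstack([cv2.resize(t[120:300,300:480],None,fx=2,fy=2),cv2.resize(s[140:320,190:370],None,fx=2,fy=2)]))
E
```

```text
t 10.7 pos [ 0.544 -0.329  0.137] phi -0.066 tilt -1.0 w 0.0599 | shift mm [ -3.    1.8 109. ] roll 0.002 F [ 0.4  0.1 -0.2] q6 -0.59
   shift if rolled first [-3.   1.8]
```

View pics/p4.png

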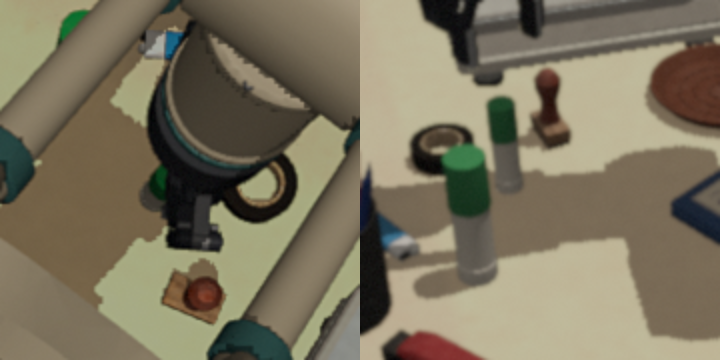

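The gripper is over the small stick, fingers in line with world x and clear of the roll and the tall stick. Going down.

```bash
python3 -m crank '{"translation":[[-3,1.8,20],[0,0,30],[0,0,30],[0,0,20],[0,0,9],[0,0,0],[0,0,0]],"roll":[0,0,0,0,0,0,0],"fingers":[0.7,0.7,0.7,0.7,0.7,0.7,0.7]}'
python3 -m crank '{"translation":[[0,0,0],[0,0,0],[0,0,0],[0,0,0],[0,0,0],[0,0,0],[0,0,0],[0,0,0]],"roll":[0,0,0,0,0,0,0,0],"fingers":[0,0,0,0,0,0,0,0]}' 30
python3 -c "
from h import *
plan(.4471,-.1034,.028,-.068)"
```

```text
clock: 11.5
position: [0.5469, -0.3332, 0.0292]
ee_rot: [0.001, 0.73, 0.683, 0.0]
contact_force: [0.9, 0.4, -0.3]
width: 0.0597
gripper_force: 0.0
clock: 12.3
position: [0.547, -0.3329, 0.0295]
ee_rot: [0.001, 0.73, 0.683, 0.0]
contact_force: [-1.7, 0.3, 5.3]
width: 0.0243
gripper_force: 29.4
t 12.3 pos [ 0.547  -0.3329  0.0295] phi -0.066 tilt -1.0 w 0.0243 | shift mm [ 222.4 -114.8    1.1] roll 0.002 F [-1.7  0.3  5.3] q6 -0.59
   shift if rolled first [ 222.1 -115.2]
```

```bash
python3 -m crank '{"translation":[[0,0,-20],[0,0,-30],[37,-19.1,0],[37,-19.1,0],[37,-19.1,0],[37,-19.1,0],[37,-19.1,0],[37,-19.1,0]],"roll":[0,0,0,0,0,0,0,0],"fingers":[0,0,0,0,0,0,0,0]}' >/dev/null
python3 -m crank '{"translation":[[0,0,0],[0,0,0],[0,0,0]],"roll":[0,0,0],"fingers":[0,0,0]}' >/dev/null
python3 - <<'E'
from h import *
plan(.4471,-.1034,.0295,-.068)
s=get_image("side");t=get_image("top")
cv2.imwrite("pics/p5.png",np.hstack([cv2.resize(t[200:380,150:350],None,fx=2,fy=2),cv2.resize(s[160:340,290:490],None,fx=2,fy=2)]))
E
```

```text
t 13.4 pos [ 0.4481 -0.1042  0.0786] phi -0.066 tilt -1.0 w 0.0241 | shift mm [ 0.8 -1.2 49.1] roll 0.002 F [-0.4 -0.3 -1.2] q6 -0.31
   shift if rolled first [ 0.8 -1.2]
```

View pics/p5.png

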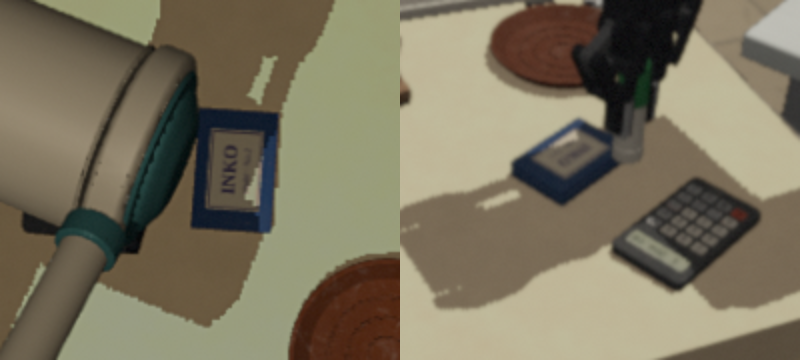

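The stick hangs between pad and calculator (its foot near (404,237) in the full side view). I'll check whether that apparent lean is only perspective.

Run:
```python
from h import *
print(proj("side",[[.448,-.104,.05],[.448,-.104,.1],[.448,-.104,.14]]))
```

```text
[[403.0436 236.6009]
 [405.6601 211.7554]
 [407.8848 190.5044]]
```

```bash
python3 -m crank '{"translation":[[0.8,-1.2,20],[0,0,15],[0,0,8],[0,0,4],[0,0,1.5],[0,0,0],[0,0,0]],"roll":[0,0,0,0,0,0,0],"fingers":[0,0,0,0,0,0,0]}'
python3 -m crank '{"translation":[[0,0,0],[0,0,0],[0,0,0],[0,0,0],[0,0,0]],"roll":[0,0,0,0,0],"fingers":[0.4,0.5,0.6,0.6,0.6]}'
python3 -m crank '{"translation":[[0,0,-20],[0,0,-40],[0,0,-40],[0,0,-40],[-45,0,0],[-45,0,0],[-45,0,0],[-45,0,0]],"roll":[0,0,0,0,0,0,0,0],"fingers":[0.6,0.6,0.6,0.6,0.6,0.6,0.6,0.6]}'
python3 -m crank '{"translation":[[-45,0,0],[-30,0,0],[0,0,0]],"roll":[0,0,0],"fingers":[0.6,0.6,0.6]}'
python3 - <<'E'
from h import *
plan(.465,-.361,.17,1.195)
s=get_image("side");t=get_image("top");cv2.imwrite("pics/t6f.png",t);cv2.imwrite("pics/s6f.png",s)
cv2.imwrite("pics/p6.png",np.hstack([cv2.resize(t[200:360,150:350],None,fx=2,fy=2),cv2.resize(s[160:320,290:490],None,fx=2,fy=2)]))
E
```

```text
clock: 14.2
position: [0.4462, -0.1027, 0.0302]
ee_rot: [0.001, 0.73, 0.683, 0.0]
contact_force: [0.2, 0.1, -0.7]
width: 0.0239
gripper_force: 29.5
clock: 14.7
position: [0.4457, -0.1024, 0.0299]
ee_rot: [0.0, 0.73, 0.683, 0.0]
contact_force: [0.4, -0.2, 0.3]
width: 0.0514
gripper_force: 0.0
clock: 15.5
position: [0.4335, -0.2836, 0.17]
ee_rot: [0.0, 0.73, 0.683, 0.0]
contact_force: [1.5, -0.1, -0.4]
width: 0.0513
gripper_force: 0.0
clock: 15.8
position: [0.4287, -0.3614, 0.1694]
ee_rot: [0.001, 0.731, 0.682, -0.001]
contact_force: [0.2, 0.8, -0.3]
width: 0.0514
gripper_force: 0.0
t 15.8 pos [ 0.4287 -0.3614  0.1694] phi -0.07 tilt -1.0 w 0.0514 | shift mm [ 2.9 36.2 -0.6] roll -1.265 F [ 0.2  0.8 -0.3] q6 -0.75
   shift if rolled first [-33.6  13.7]
```

View pics/p6.png

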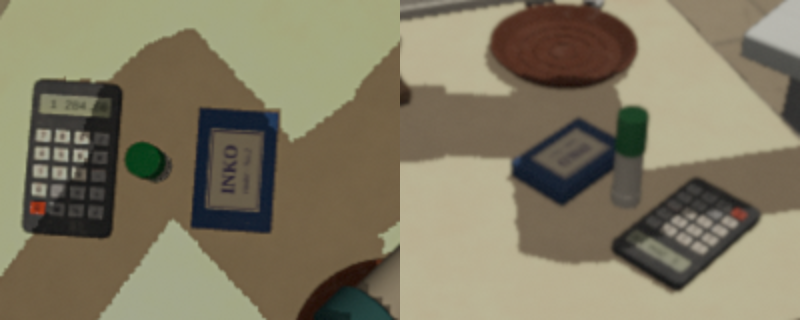

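The stick stands upright in the gap; its cap is at (145,161) in the left crop and its foot at about (626,199) in the right.

```bash
python3 - <<'E'
from h import *
t=cv2.imread("pics/t6f.png");h=cv2.cvtColor(t,cv2.COLOR_BGR2HSV)
m=((h[...,0]>45)&(h[...,0]<85)&(h[...,1]>150)).astype(np.uint8)*255;k=np.zeros_like(m);k[260:300,205:245]=m[260:300,205:245]
M=cv2.moments(k,True);c=(M["m10"]/M["m00"],M["m01"]/M["m00"]);print(c,M["m00"])
P=tri((222.5,280.5),(290+(632-400)/2,160+112/2));print(P)
g=onz("top",(222.5,280.5),.091);print(g)
u=np.array([np.cos(-.066),np.sin(-.066)]);v=np.array([-u[1],u[0]])
for q in(g,onz("side",(290+(626-400)/2,160+199/2),0)):print(q,"rel",(q-[.4512,-.0395])@u,(q-[.4512,-.0395])@v)
E
python3 -m crank '{"translation":[[3,36,0],[0,0,0],[0,0,0],[0,0,0],[0,0,0],[0,0,0],[0,0,0],[0,0,0]],"roll":[0,-0.145,-0.145,-0.145,-0.145,-0.145,-0.145,-0.145],"fingers":[0.6,0.6,0.6,0.6,0.6,0.6,0.6,0.6]}' >/dev/null
python3 -m crank '{"translation":[[0,0,20],[0,0,20],[0,0,0],[0,0,0]],"roll":[-0.145,-0.1,0,0],"fingers":[0.6,0.6,0.6,0.6]}' >/dev/null
python3 - <<'E'
from h import *
plan(.465,-.361,.036,1.195)
s=get_image("side");t=get_image("top")
cv2.imwrite("pics/p7.png",np.hstack([cv2.resize(t[160:340,320:500],None,fx=2,fy=2),cv2.resize(s[120:300,190:370],None,fx=2,fy=2)]))
E
```

```text
(222.09505703422053, 279.8250950570342) 263.0
(array([ 0.4442, -0.1053,  0.089 ]), np.float64(0.0007634348082587628))
[ 0.4443 -0.1059]
[ 0.4443 -0.1059] rel -0.0024878581934092044 -0.06666335965673988
[ 0.4449 -0.1012] rel -0.002192758616915383 -0.06200030233552541
t 17.1 pos [ 0.465  -0.355   0.1299] phi 1.193 tilt -1.0 w 0.051 | shift mm [-2.3 -5.7 93.9] roll -0.002 F [-0.  -1.   0.7] q6 -1.96
   shift if rolled first [-2.3 -5.7]
```

View pics/p7.png

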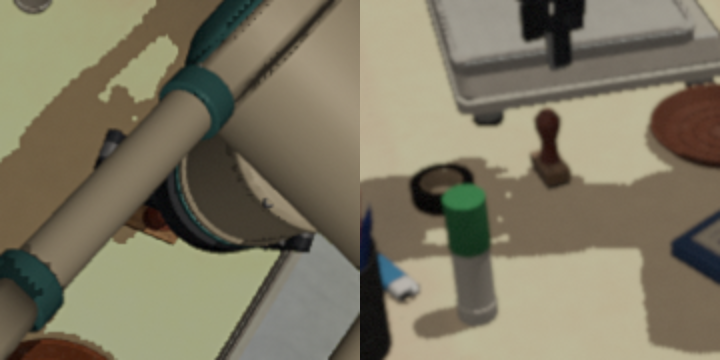

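The gripper is above the stamp with the scale clear. I'll shift the remaining few mm, go down and grip the knob.

```bash
python3 -m crank '{"translation":[[-2.3,-5.7,0],[0,0,25],[0,0,30],[0,0,25],[0,0,14],[0,0,0],[0,0,0]],"roll":[0,0,0,0,0,0,0],"fingers":[0.6,0.6,0.6,0.6,0.6,0.6,0.6]}'
python3 -m crank '{"translation":[[0,0,0],[0,0,0],[0,0,0],[0,0,0],[0,0,0],[0,0,0],[0,0,0],[0,0,0]],"roll":[0,0,0,0,0,0,0,0],"fingers":[0,0,0,0,0,0,0,0]}' 40
python3 -m crank '{"translation":[[0,0,-20],[0,0,-25],[0,0,-25],[0,0,0],[0,0,0]],"roll":[0,0,0,0,0],"fingers":[0,0,0,0,0]}'
python3 - <<'E'
from h import *
plan(.4425,-.1635,.036,-.066)
s=get_image("side");t=get_image("top")
cv2.imwrite("pics/p8.png",np.hstack([cv2.resize(t[160:340,320:500],None,fx=2,fy=2),cv2.resize(s[80:260,190:370],None,fx=2,fy=2)]))
E
```

```text
clock: 17.9
position: [0.4655, -0.3633, 0.0364]
ee_rot: [0.001, 0.188, 0.982, -0.0]
contact_force: [0.3, -0.6, 0.1]
width: 0.0511
gripper_force: 0.0
clock: 18.7
position: [0.4659, -0.363, 0.037]
ee_rot: [0.001, 0.187, 0.982, -0.001]
contact_force: [0.6, 0.2, 5.9]
width: 0.0227
gripper_force: 39.0
clock: 19.2
position: [0.4649, -0.3623, 0.1056]
ee_rot: [0.0, 0.187, 0.982, -0.0]
contact_force: [0.5, -0.4, -0.4]
width: 0.0229
gripper_force: 39.7
t 19.2 pos [ 0.4649 -0.3623  0.1056] phi 1.194 tilt -1.0 w 0.0229 | shift mm [ 93.9 176.7  69.6] roll 1.26 F [ 0.5 -0.4 -0.4] q6 -1.97
   shift if rolled first [196.9 -35.4]
```

View pics/p8.png

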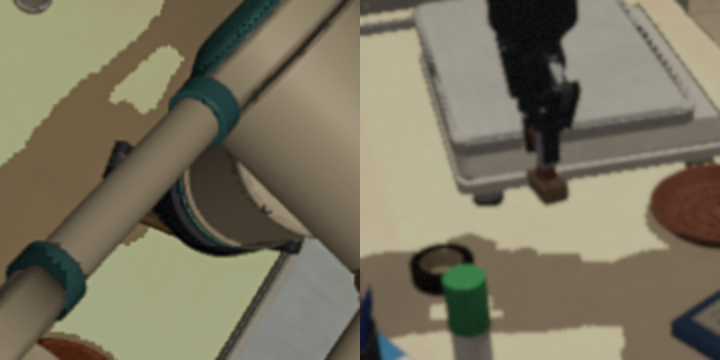

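The stamp hangs upright from the fingers. I'll turn it, move over the pad and stop short to check.

```bash
python3 -m crank '{"translation":[[0,0,0],[0,0,0],[0,0,0],[0,0,0],[0,0,0],[0,0,0],[0,0,0],[0,0,0]],"roll":[0.14,0.14,0.14,0.14,0.14,0.14,0.14,0.14],"fingers":[0,0,0,0,0,0,0,0]}' >/dev/null
python3 -m crank '{"translation":[[0,0,0],[39.4,-7.1,0],[39.4,-7.1,0],[39.4,-7.1,0],[39.4,-7.1,0],[39.3,-7,0],[0,0,0],[0,0,0]],"roll":[0.14,0,0,0,0,0,0,0],"fingers":[0,0,0,0,0,0,0,0]}' >/dev/null
python3 -m crank '{"translation":[[0,0,20],[0,0,15],[0,0,7],[0,0,0],[0,0,0]],"roll":[0,0,0,0,0],"fingers":[0,0,0,0,0]}' >/dev/null
python3 - <<'E'
from h import *
plan(.4425,-.1635,.0535,-.066)
s=get_image("side")
cv2.imwrite("pics/p9.png",cv2.resize(s[130:290,320:480],None,fx=3,fy=3,interpolation=cv2.INTER_CUBIC))
E
```

```text
t 21.4 pos [ 0.4431 -0.1644  0.0638] phi -0.067 tilt -1.0 w 0.0229 | shift mm [ 0.9 -0.6 10.3] roll -0.001 F [ 1.2  0.  -0.1] q6 -0.44
   shift if rolled first [ 0.9 -0.6]
```

View pics/p9.png

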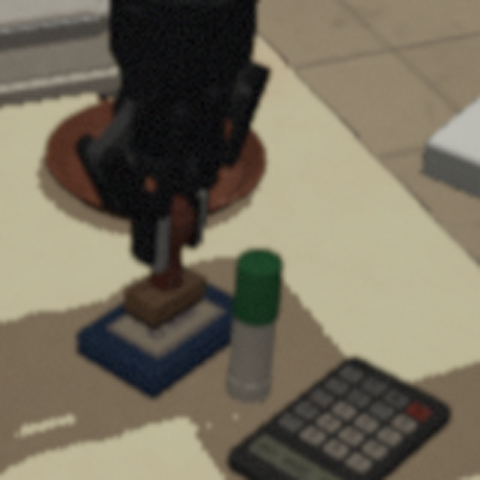

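The stamp is over the middle of the lid, base parallel to the pad. Lower and release.

```bash
python3 -m crank '{"translation":[[0.9,-0.6,4],[0,0,3],[0,0,2],[0,0,0.8],[0,0,0],[0,0,0]],"roll":[0,0,0,0,0,0],"fingers":[0,0,0,0,0,0]}'
python3 -m crank '{"translation":[[0,0,0],[0,0,0],[0,0,0],[0,0,0],[0,0,0]],"roll":[0,0,0,0,0],"fingers":[0.3,0.4,0.5,0.6,0.6]}'
python3 -m crank '{"translation":[[0,0,-20],[0,0,-40],[0,0,-40],[0,0,-20],[-45,20,0],[-45,20,0],[-45,20,0],[-45,20,0]],"roll":[0,0,0,0,0,0,0,0],"fingers":[0.6,0.6,0.6,0.6,0.6,0.6,0.6,0.6]}'
python3 -m crank '{"translation":[[-45,20,0],[-31,20,0],[0,0,0],[0,0,0]],"roll":[0,0,0,0],"fingers":[0.7,0.8,0.9,0.9]}'
python3 - <<'E'
from h import *
plan(.5548,-.4111,.17,1.503)
s=get_image("side");t=get_image("top");cv2.imwrite("pics/t10f.png",t);cv2.imwrite("pics/s10f.png",s)
cv2.imwrite("pics/p10.png",np.hstack([cv2.resize(t[220:340,150:310],None,fx=2.5,fy=2.5),cv2.resize(s[180:300,320:480],None,fx=2.5,fy=2.5)]))
E
```

```text
clock: 22.05
position: [0.4422, -0.1627, 0.054]
ee_rot: [0.0, 0.73, 0.683, 0.0]
contact_force: [0.3, -0.8, 0.1]
width: 0.0228
gripper_force: 39.7
clock: 22.55
position: [0.4422, -0.1627, 0.054]
ee_rot: [0.0, 0.73, 0.683, 0.0]
contact_force: [-0.5, 0.2, 0.0]
width: 0.0514
gripper_force: 0.0
clock: 23.35
position: [0.5105, -0.3492, 0.1741]
ee_rot: [0.0, 0.73, 0.683, 0.0]
contact_force: [0.8, 0.3, 1.2]
width: 0.0511
gripper_force: 0.0
clock: 23.75
position: [0.5447, -0.4263, 0.1728]
ee_rot: [-0.001, 0.73, 0.683, 0.0]
contact_force: [-0.4, -0.1, 0.0]
width: 0.0774
gripper_force: 0.0
t 23.75 pos [ 0.5447 -0.4263  0.1728] phi -0.067 tilt -1.0 w 0.0774 | shift mm [15.9  9.1  2.8] roll -1.57 F [-0.4 -0.1  0. ] q6 -0.7
   shift if rolled first [-9.1 15.9]
```

View pics/p10.png

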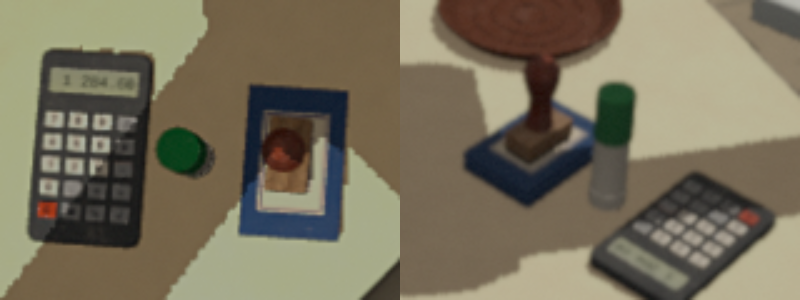

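The stamp stands upright on the lid (base about (265..312, 115..193), pad (240..349, 86..240) in the left crop). I'll measure its offset.

```bash
python3 - <<'E'
from h import *
f=lambda p,z:onz("top",(150+p[0]/2.5,220+p[1]/2.5),z)
pad=np.mean([f(p,.0165) for p in[(250,86),(349,92),(341,240),(240,234)]],0)
b=np.mean([f(p,.0345) for p in[(269,115),(313,119),(306,194),(263,191)]],0)
kn=f((284,150),.0765)
g=lambda p:onz("side",(320+(p[0]-400)/2.5,180+p[1]/2.5),.0345)
kt=tri((150+284/2.5,220+150/2.5),(320+143/2.5,180+70/2.5))
print(pad,b,kn,kt)
u=np.array([np.cos(-.066),np.sin(-.066)]);v=np.array([-u[1],u[0]])
for q in(b,kn,kt[0][:2]):print("rel",(q-pad)@u,(q-pad)@v)
E
python3 -m crank '{"translation":[[16,9,0],[0,0,0],[0,0,0],[0,0,0],[0,0,0],[0,0,0],[0,0,0],[0,0,0]],"roll":[0,-0.145,-0.145,-0.145,-0.145,-0.145,-0.145,-0.145],"fingers":[1,1,1,1,1,1,1,1]}' >/dev/null
python3 -m crank '{"translation":[[0,0,20],[0,0,40],[0,0,40],[0,0,20],[0,0,0],[0,0,0]],"roll":[-0.145,-0.145,-0.145,-0.12,0,0],"fingers":[1,1,1,1,1,1]}' >/dev/null
python3 - <<'E'
from h import *
plan(.5548,-.4111,.006,1.503)
s=get_image("side");t=get_image("top")
cv2.imwrite("pics/p11.png",np.hstack([cv2.resize(t[130:290,350:510],None,fx=2,fy=2),cv2.resize(s[120:280,180:340],None,fx=2,fy=2)]))
E
```

```text
[ 0.4416 -0.1646] [ 0.4455 -0.1613] [ 0.446  -0.1617] (array([ 0.4454, -0.1612,  0.0793]), np.float64(0.0015539661660186916))
rel 0.003667455138818382 0.0035484088740216136
rel 0.004115015948040506 0.003246255705424706
rel 0.003481566839939574 0.003669414035946471
t 25.25 pos [ 0.5559 -0.4094  0.0549] phi 1.503 tilt -1.0 w 0.0853 | shift mm [ 1.  -1.8 48.9] roll -0.0 F [ 0.1 -0.8  0.3] q6 -2.24
   shift if rolled first [ 1.  -1.8]
```

View pics/p11.png

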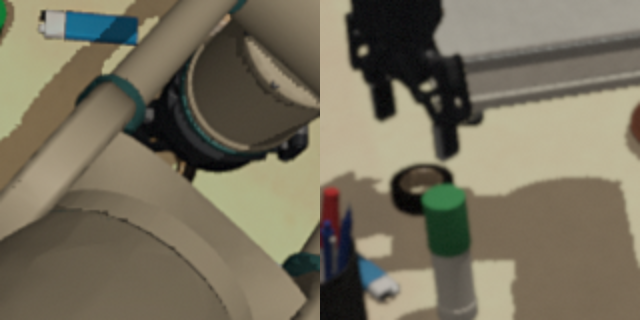

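The stamp is about 3–4 mm from the lid's centre on each axis; I'll recheck that at the end. The fingers are open either side of the roll, so I'll take it.

```bash
python3 -m crank '{"translation":[[1,-1.8,10],[0,0,15],[0,0,13],[0,0,8],[0,0,3],[0,0,0],[0,0,0]],"roll":[0,0,0,0,0,0,0],"fingers":[1,1,1,1,1,1,1]}'
python3 -m crank '{"translation":[[0,0,0],[0,0,0],[0,0,0],[0,0,0],[0,0,0],[0,0,0]],"roll":[0,0,0,0,0,0],"fingers":[0.5,0.5,0.5,0.5,0.5,0.5]}' 40
python3 -c "
from h import *
plan(.5383,-.170,.006,1.503)"
```

```text
clock: 26.05
position: [0.5542, -0.4127, 0.0051]
ee_rot: [0.0, 0.033, 0.999, -0.0]
contact_force: [0.1, 0.6, -0.6]
width: 0.0858
gripper_force: 0.0
clock: 26.65
position: [0.5545, -0.4129, 0.0061]
ee_rot: [0.001, 0.033, 0.999, -0.001]
contact_force: [-0.8, 1.2, 6.5]
width: 0.0581
gripper_force: 43.2
t 26.65 pos [ 0.5545 -0.4129  0.0061] phi 1.504 tilt -1.0 w 0.0581 | shift mm [ 32.4 241.3  -0.2] roll 0.001 F [-0.8  1.2  6.5] q6 -2.24
   shift if rolled first [ 32.6 241.2]
```

```bash
python3 -m crank '{"translation":[[0,0,-20],[0,0,-35],[5.5,40.2,0],[5.5,40.2,0],[5.5,40.2,0],[5.5,40.2,0],[5.5,40.2,0],[5.5,40.2,0]],"roll":[0,0,0,0,0,0,0,0],"fingers":[0.5,0.5,0.5,0.5,0.5,0.5,0.5,0.5]}' >/dev/null
python3 -m crank '{"translation":[[0,0,0],[0,0,0],[0,0,20],[0,0,15],[0,0,0],[0,0,0]],"roll":[0,0,0,0,0,0],"fingers":[0.5,0.5,0.5,0.5,0.5,0.5]}'
python3 - <<'E'
from h import *
plan(.5375,-.170,.006,1.503)
s=get_image("side")
cv2.imwrite("pics/p12.png",cv2.resize(s[170:330,290:450],None,fx=2.5,fy=2.5,interpolation=cv2.INTER_CUBIC))
E
```

```text
clock: 28.05
position: [0.5373, -0.1707, 0.0248]
ee_rot: [-0.0, 0.034, 0.999, -0.0]
contact_force: [-0.1, -0.1, -0.7]
width: 0.0578
gripper_force: 43.1
t 28.05 pos [ 0.5373 -0.1707  0.0248] phi 1.503 tilt -1.0 w 0.0578 | shift mm [-0.1  0.7 18.8] roll -0.0 F [-0.1 -0.1 -0.7] q6 -1.93
   shift if rolled first [-0.1  0.7]
```

View pics/p12.png

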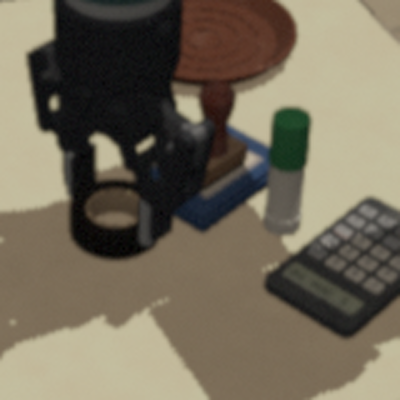

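The roll hangs flat behind the pad. Lower, release, retreat, and look at the whole layout.

```bash
python3 -m crank '{"translation":[[0,0,8],[0,0,6],[0,0,3],[0,0,1],[0,0,0],[0,0,0]],"roll":[0,0,0,0,0,0],"fingers":[0.5,0.5,0.5,0.5,0.5,0.5]}'
python3 -m crank '{"translation":[[0,0,0],[0,0,0],[0,0,0],[0,0,0],[0,0,0]],"roll":[0,0,0,0,0],"fingers":[1,1,1,1,1]}'
python3 -m crank '{"translation":[[0,0,-20],[0,0,-40],[0,0,-50],[0,0,-50],[0,-45,0],[10,-45,0],[10,-45,0],[10,-45,0]],"roll":[0,0,0,0,0,0,0,0],"fingers":[1,1,1,1,1,1,1,1]}'
python3 -m crank '{"translation":[[20,-40,0],[20,-40,0],[0,0,0]],"roll":[0,0,0],"fingers":[1,1,1]}' >/dev/null
python3 - <<'E'
from h import *
plan(.4422,-.1627,.17,-.067)
s=get_image("side");t=get_image("top");cv2.imwrite("pics/t13f.png",t);cv2.imwrite("pics/s13f.png",s)
cv2.imwrite("pics/p13.png",np.hstack([cv2.resize(t[180:330,150:310],None,fx=2.5,fy=2.5,interpolation=cv2.INTER_CUBIC),cv2.resize(s[180:330,310:470],None,fx=2.5,fy=2.5,interpolation=cv2.INTER_CUBIC)]))
E
```

```text
clock: 28.7
position: [0.5373, -0.1695, 0.0071]
ee_rot: [0.0, 0.033, 0.999, -0.0]
contact_force: [-0.1, 0.3, -0.6]
width: 0.0577
gripper_force: 43.1
clock: 29.2
position: [0.5372, -0.1696, 0.0071]
ee_rot: [0.0, 0.033, 0.999, 0.0]
contact_force: [0.4, -0.5, 0.4]
width: 0.0856
gripper_force: 0.0
clock: 30.0
position: [0.4946, -0.3485, 0.1672]
ee_rot: [0.0, 0.033, 0.999, -0.0]
contact_force: [0.6, 0.2, 0.4]
width: 0.0856
gripper_force: 0.0
t 30.3 pos [ 0.447  -0.4295  0.1667] phi 1.498 tilt -1.0 w 0.0855 | shift mm [ 24.1 265.8  -4.1] roll 1.565 F [-0.1  1.1  0.2] q6 -2.37
   shift if rolled first [265.9 -22.7]
```

View pics/p13.png

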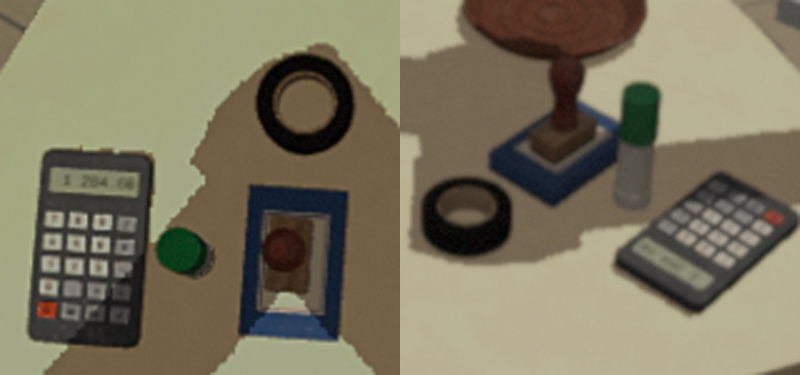

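The roll lies flat behind the pad (centre at (305,104) in the left crop); the stamp stands on the lid a little left of and beyond centre. Measuring.

Run:
```python
from h import *
f=lambda p,z:onz("top",(150+p[0]/2.5,180+p[1]/2.5),z)
g=lambda p,z:onz("side",(310+(p[0]-400)/2.5,180+p[1]/2.5),z)
u=np.array([np.cos(-.066),np.sin(-.066)]);v=np.array([-u[1],u[0]])
pad=np.mean([f(p,.0165) for p in[(250,186),(349,191),(341,340),(240,334)]],0)
ps=np.mean([g(p,.0165) for p in[(574,103),(635,138),(554,194),(490,155)]],0)
r=f((305.5,103.5),.019);rs=g((467,208),.019)
b=np.mean([f(p,.0345) for p in[(268,215),(314,219),(308,294),(263,290)]],0)
bs=np.mean([g(p,.0345) for p in[(575,107),(600,122),(553,151),(530,134)]],0)
calc=np.mean([f(p,.013) for p in[(44,150),(154,153),(138,348),(28,341)]],0)
q=lambda a,b:(((a-b)@u*1000).round(1),((a-b)@v*1000).round(1))
print("pad",pad,ps,"pad-calc",q(pad,calc),"roll-pad",q(r,pad),q(rs,ps),"stamp-pad",q(b,pad),q(bs,ps))
```

```text
pad [ 0.4418 -0.1646] [ 0.4469 -0.1587] pad-calc (np.float64(-0.5), np.float64(-124.6)) roll-pad (np.float64(96.2), np.float64(0.5)) (np.float64(94.6), np.float64(-1.5)) stamp-pad (np.float64(3.7), np.float64(3.3)) (np.float64(2.1), np.float64(1.5))
```

The pad is at −0.5 / −124.6 mm from the calculator (target 0 / −124.5). The roll is 95–96 mm behind the pad's centre (target 95.5) and in line. The stick is within about 2–3 mm, and the stamp about 3–4 mm from the lid's centre. The arm is clear, so I'm handing in.

```bash
python3 -c "
from rig import manip
print(manip.sign_off())"
```

```text
the job is handed in; nothing more can be done
None
```

The stamping place is laid out and handed in at about 30 s of the 109 s limit. By camera the pad and tape roll are within about 1.5 mm of their places, the glue stick about 2–3 mm off the gap's middle and the stamp about 3–5 mm off the lid's middle; the stapler, lighter and coin dish were not touched on purpose, but I did not re-measure them at the end.

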